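# Plug in the ladle hook and tug-test it

## Robot

A 7-joint arm with a two-finger parallel gripper is mounted at the origin on the work surface. World frame = base frame: x ahead of the robot, y to its left, z up, the work surface at z = 0. Lengths are in m, angles in rad, forces in N, time in s.
With the tool pointing down it reaches from about 0.425 to 0.925 m from the base axis. Payload 6.8 kg.
Tool frame: the origin (TCP) lies midway between the tips of the shut fingers; the grasp point (between the pads) lies manip.hold_point_z behind it (manip.hold_point_z is the distance from the TCP to the grasp point, in m); z points along the fingers, y is the direction in which the jaws open and shut (so a half turn about z gives the same grasp; the last joint's range is limited). The gripper opens to 85 mm and grips with 20 to 120 N. Pads are 22 mm wide; open, the fingers measure 114 mm over their backs; the gripper's body (76 mm by 85 mm) begins 54 mm behind the grasp point. The pads swing forward as they close: fully open they stand 13 mm farther back than shut.
Start: joints at [-1.446, 0.477, 0.022, 1.555, -0.011, 1.109, -0.083], TCP at [0.156, 0.657, 0.231] pointing down, gripper open.
Joint ranges: [-2.96, 2.96], [-0.34, 2.1], [-1.41, 1.46], [0.24, 2.44], [-1.37, 4.51], [0.17, 1.92], [-2.96, 2.96]. Speed limits (rad/s): [2.39, 2.39, 3.14, 3.14, 3.14, 3.14, 3.14].

## Interface

Orientations are given as a 3x3 rotation matrix whose columns are the frame's x, y, z axes.
In Python, from cell import status, cams, manip gives the robot as it stands.
- The arm moves only by the tool play_rows, never from a script. Its argument "motion" is a list of rows, each an object of numbers: "x", "y", "z": the shift along the world's x, y, z in cm; "wx", "wy", "wz": the turn, a rotation vector about the world's x, y, z in rad. In form: [{"x": .., "y": .., "z": .., "wx": .., "wy": .., "wz": ..}, ...]. A call has 1 to 12 rows; each row is the pose to reach, as a shift and turn from the pose commanded when the call began; what a row does not reach only later rows make up. A row lasts 1/10 s, in which the tool goes at most 50 mm and 8.59 degrees, less where a joint would pass 70% of its speed; a pose out of reach is approached as far as the arm can. A call with a gripper value outside its range is refused whole. "claw" is the finger opening in cm, from 0 to 8.54, set as the call begins (left out, the last holds). The fingers move at their own pace and stop on an object; "squeeze" is the grip in N (left out, the last holds). Time passes only in rows, so rows that repeat a pose let the fingers close. It gives the time, the measured TCP pose, the force and the opening at its end, in the units of the state.
- status.get_obs(): the state, without advancing time (a new reading comes with each control period).
- cams.get_image(name): name is "side" or "top"; returns the picture (420x560x3 uint8, blue, green, red); there is no depth.
- cams.camera_params(name): a dict with "K" (3x3 intrinsics, pixels), "R" (3x3) and "t" (3): a world point X has camera coordinates R X + t. Camera axes: x right, y down, z forward; pixel columns grow to the right and rows downward; lengths in m; the calibration is good to about 2 mm. A picture is of the moment at which its call begins. camera_params takes no time and is no camera call.
- manip.finish_job(): hands the job in, once; it reports no verdict.
The state is a dict: "clock": time; "joints": joint angles; "joint_velocities": joint speeds; "effort": joint torques, N m; "ee_pos": TCP position; "ee_rot": TCP orientation; "ft_force": force on the tool from outside, world axes, zero at the start; "torque": the same for the moment, N m; "grip_width": finger opening in m.
Only numpy, scipy, OpenCV 4.12 (cv2) and the standard library are available. Lean on these libraries where they do the work, as an engineer would, in place of code of your own. Each camera call takes 0.05 s, during which the arm holds its last target.

## Task

Take the ladle hook out of its wooden stand, push it upright into one of the two grey table sockets until it snaps and its flange sits down on the socket, then prove by feel that it is held: tug it straight up with a steady pull of about 12 N for about a second. The catches of one of the two sockets are worn out and let go under a light pull; if the hook comes out, plug it into the other socket and tug it there. Leave the hook fully home, upright and released; never load it with more than about 25 N in pushing or pulling, and leave the ladle, bowl and lunch box where they are.

Things in the scene. Friction and masses are not known exactly. Their poses are not given: they have to be found in the camera images.
- hook_post: The plug-in ladle hook, a steel post of about 300 g. Origin: on its axis at the underside of its flange; z up along the axis. Flange: disc 48 mm across, z=0 to 6 mm; stem 16 mm across to z=55 mm; then the grip. A thin wire hook sticks out along +x to 55 mm from the axis, between z=31 and 55 mm. At the start it stands in the rack, flange on the rack's top.
- post_grip (a point): Centre of the hook's square black grip, 24 x 24 mm (sides along the hook's x and y) and 45 mm tall, 77.5 mm above its origin; the grip's top is the top of the hook.
- post_tip (a point): Lower tip of the hook's spigot, 39 mm below its origin. The spigot, from the flange down: neck 12 mm across to 24 mm below the flange, a barb with a steep shoulder, 26 mm across at 26 to 28 mm below, then a cone tapering to 11 mm across at the tip. Polished, with little friction.
- rack: Wooden storage block 100 x 100 x 55 mm, fixed. Origin: centre of its underside. A loose hole of 31 mm diameter at the centre of its top holds the hook at the start.
- socket_a: Grey plastic block 64 x 64 x 55 mm on a thin steel foot plate, 92 x 92 x 5 mm, fixed to the table. Origin: centre of its underside. A round bore of 29 mm diameter goes straight down through its centre. Four round-nosed spring catches stick into the bore from all sides, 16 mm below the top. Exactly one of the two sockets is worn; which one changes and cannot be seen.
- socket_a_mouth (a point): Centre of the bore's mouth on the top face of socket_a, where the hook's origin lies when home. Sound catches: push-in meets them with the flange 21 mm up, rises to 8 or 10 N at 16 mm, then the catches snap and draw it in to about 4 mm, then free down to home; pulled up, 4 mm free, then stiff (about 15 N per mm), letting go at about 20 N. Worn ones: 1 or 2 N going in, let go at 2 to 4 N (plus the hook's weight).
- socket_b: The second socket, the same in every size and in looks as socket_a. Origin: centre of its underside.
- socket_b_mouth (a point): Centre of the bore's mouth on the top face of socket_b; the same words as for socket_a_mouth apply.
- ladle: Steel ladle lying on the table, 330 mm long, leave alone. Origin on the table under the handle; x along the handle towards the cup.
- bowl: White bowl, 170 mm diameter, 60 mm high, leave alone. Origin: centre of its underside.
- lunch_box: White lidded lunch box 160 x 170 x 70 mm, leave alone. Origin: centre of its underside.
There are look-alikes about, which are no part of the job. What is shaped like the socket_b but pink or red is not meant.

How it is judged:
On the way, in this order (a step that is already met when the one before it is completed fails the run):
1. the hook is pushed home in a socket, flange within 2.5 mm of its top (((z of hook_post in the frame of socket_a between 0.0525 and 0.0575 m and horizontal distance between hook_post and socket_a below 0.004 m and angle between hook_post's own z axis and vertical below 0.07 rad) or (z of hook_post in the frame of socket_b between 0.0525 and 0.0575 m and horizontal distance between hook_post and socket_b below 0.004 m and angle between hook_post's own z axis and vertical below 0.07 rad))), for 0.1 s.
2. home hook tugged straight up against the catches of a socket with more than 6 N on the catches for 0.7 s, without coming out (((z of hook_post in the frame of socket_a between 0.0575 and 0.0625 m and horizontal distance between hook_post and socket_a below 0.004 m and angle between hook_post's own z axis and vertical below 0.1 rad and contact force between hook_post and socket_a above 6 N) or (z of hook_post in the frame of socket_b between 0.0575 and 0.0625 m and horizontal distance between hook_post and socket_b below 0.004 m and angle between hook_post's own z axis and vertical below 0.1 rad and contact force between hook_post and socket_b above 6 N))), for 0.7 s.
At the end, for the whole second after the job is handed in: the hook is home in a socket: flange within 2.5 mm of the top face, axis within 4 mm of the bore's, tilt under 4 degrees (0.07 rad), at rest and released; bystanders within 30 mm of where they were (((z of hook_post in the frame of socket_a between 0.0525 and 0.0575 m and horizontal distance between hook_post and socket_a below 0.004 m and angle between hook_post's own z axis and vertical below 0.07 rad) or (z of hook_post in the frame of socket_b between 0.0525 and 0.0575 m and horizontal distance between hook_post and socket_b below 0.004 m and angle between hook_post's own z axis and vertical below 0.07 rad)) and linear speed of hook_post below 0.02 m/s); the robot touches nothing.
It fails at once if the home hook is pressed down on a socket with more than 30 N ((z of hook_post in the frame of socket_a below 0.0565 m and contact force between hook_post and socket_a above 30 N) or (z of hook_post in the frame of socket_b below 0.0565 m and contact force between hook_post and socket_b above 30 N)).
It fails at once if the hook is jammed against a socket and its catches with more than 60 N of contact load (all contacts added up) (contact force between hook_post and socket_a above 60 N or contact force between hook_post and socket_b above 60 N).
It fails at once if the ladle is moved more than 30 mm (distance of ladle from where it was at the start of the episode above 0.03 m).
It fails at once if the bowl is moved more than 30 mm (distance of bowl from where it was at the start of the episode above 0.03 m).
It fails at once if the lunch box is moved more than 30 mm (distance of lunch_box from where it was at the start of the episode above 0.03 m).
It also fails if it takes over 69 s, if anything falls off the work surface, if the arm or the gripper's body presses on something with over 40 N, if the wrist force passes 120 N, or if a joint passes its speed limit or range.

## Working session

There is one attempt and no reset: what is moved stays moved. The work goes in short steps, Python scripts to look and compute and a tool call to move; the robot and the scene stay as the last step left them, time stands still between calls to the robot, and variables do not carry over. Pictures are saved under pics/ and viewed, and the job is handed in when it is done.

Besides the shell and the picture viewer there is one more tool, called after ">>>" as a command line: name --argument value ..., lists and objects as JSON in quotes. play_rows: Moves the arm, as the interface text tells. Its arguments: {"type":"object","properties":{"motion":{"type":"array","items":{"type":"object","properties":{"x":{"type":"number"},"y":{"type":"number"},"z":{"type":"number"},"wx":{"type":"number"},"wy":{"type":"number"},"wz":{"type":"number"}}}},"claw":{"type":"number"},"squeeze":{"type":"number"}},"required":["motion"]}

```bash
mkdir -p pics; ls; python3 - <<'E'
from cell import status, cams, manip
import cv2
o=status.get_obs(); print(o, manip.hold_point_z)
for n in ("side","top"):
    cv2.imwrite(f"pics/{n}0.png",cams.get_image(n)); print(n,cams.camera_params(n))
E
```

```text
pics
{'clock': 0.0, 'joints': array([-1.44608565,  0.47782226,  0.02233875,  1.55645447, -0.01146258,
        1.10926379, -0.08307135]), 'joint_velocities': array([-0.00039671,  0.00083844,  0.00082725, -0.00059185, -0.00047708,
       -0.00011758, -0.001318  ]), 'effort': array([ 1.16585703e-03, -5.96456087e+01,  1.60751615e+00, -2.81200129e+01,
        1.24338051e-02,  9.18196019e-03,  1.05726917e-05]), 'ee_pos': array([0.1556209 , 0.65621662, 0.23030956]), 'ee_rot': array([[-9.73037438e-01,  2.30647091e-01, -2.53719601e-04],
       [ 2.30647169e-01,  9.73035784e-01, -1.80193407e-03],
       [-1.68732600e-04, -1.81186902e-03, -9.99998344e-01]]), 'ft_force': array([ 0.45449488, -0.34267671,  1.51508383]), 'torque': array([ 0.02097394, -0.0171388 , -0.0204025 ]), 'grip_width': 0.08551888895039664} 0.0187
side {'K': array([[430.06442579,   0.        , 271.86205796],
       [  0.        , 430.06442579, 212.47885763],
       [  0.        ,   0.        ,   1.        ]]), 'R': array([[ 0.92294137, -0.38447448, -0.01893697],
       [-0.26048025, -0.58755564, -0.76611253],
       [ 0.28342419,  0.71200965, -0.64242742]]), 't': array([-0.4819687 ,  0.22017032,  0.76508196])}
top {'K': array([[388.47792812,   0.        , 285.63244158],
       [  0.        , 388.47792812, 209.85401536],
       [  0.        ,   0.        ,   1.        ]]), 'R': array([[-0.00773613, -0.99988763,  0.0128409 ],
       [-0.98868959,  0.00572485, -0.14986701],
       [ 0.14977666, -0.01385506, -0.98862277]]), 't': array([0.01586474, 0.52373498, 0.83017851])}
```

View pics/side0.png

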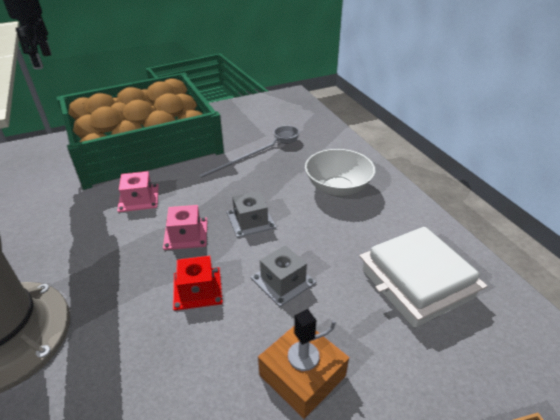

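View pics/top0.png

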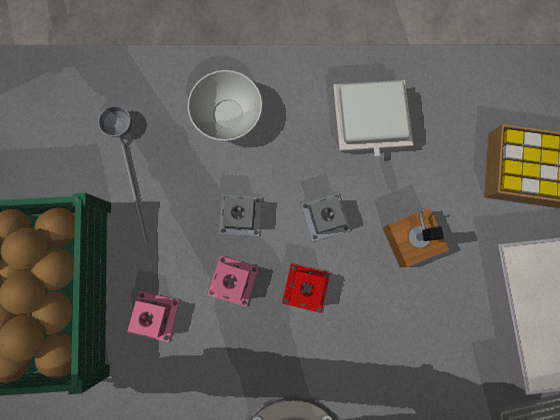

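The side view shows two grey sockets at about (250,208) and (284,270), with pink ones at (136,187) and (184,225) and a red one at (196,275). The hook stands in the rack at about (304,350). In the top view the grey sockets are at (240,213) and (327,214) and the hook is at (422,236). Only the two grey blocks fit the description, so I'll enlarge them to confirm.

```bash
python3 - <<'E'
import cv2,numpy as np
t=cv2.imread("pics/top0.png");s=cv2.imread("pics/side0.png")
cv2.imwrite("pics/c1.png",cv2.resize(t[185:275,210:460],None,fx=3.2,fy=3.2,interpolation=cv2.INTER_CUBIC))
a=cv2.resize(s[185:305,220:320],None,fx=4,fy=4,interpolation=cv2.INTER_CUBIC)
b=cv2.resize(s[300:420,250:350],None,fx=4,fy=4,interpolation=cv2.INTER_CUBIC)
cv2.imwrite("pics/c2.png",np.hstack([a,b]))
E
```

```text
(no output)
```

View pics/c1.png

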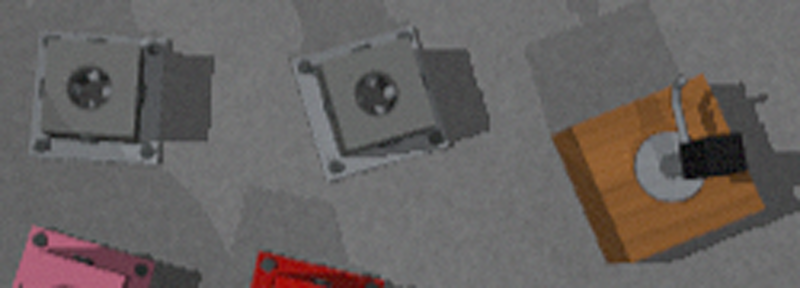

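View pics/c2.png

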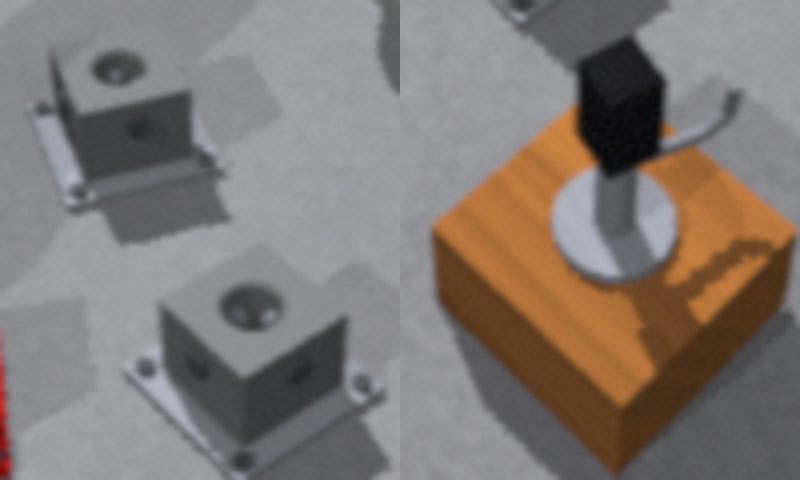

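The crops confirm the two plain grey blocks on steel plates, each with a bore and catches, and the black-gripped post in the wooden rack. Next I'll measure them.

```bash
cat > h.py <<'E'
import cv2,numpy as np
from cell import cams
def ray(n,u,v):
    p=cams.camera_params(n);d=p['R'].T@np.linalg.inv(p['K'])@np.array([u,v,1.]);return -p['R'].T@p['t'],d
def plane(n,u,v,z):
    c,d=ray(n,u,v);return c+d*(z-c[2])/d[2]
def tri(a,b):
    c1,d1=ray('side',*a);c2,d2=ray('top',*b);s=np.linalg.lstsq(np.c_[d1,-d2],c2-c1,rcond=None)[0]
    p,q=c1+s[0]*d1,c2+s[1]*d2;return (p+q)/2,np.linalg.norm(p-q)
def proj(n,X):
    p=cams.camera_params(n);q=p['K']@(p['R']@np.asarray(X)+p['t']);return q[:2]/q[2]
E
python3 - <<'E'
from h import *
I={n:cv2.imread(f"pics/{n}0.png") for n in("side","top")}
def bore(n,c,r=8,k=8):
    g=cv2.cvtColor(I[n],cv2.COLOR_BGR2GRAY);x,y=map(round,c)
    p=cv2.resize(g[y-r:y+r+1,x-r:x+r+1],None,fx=k,fy=k,interpolation=cv2.INTER_CUBIC)
    face=np.percentile(p,75); m=(p<0.83*face).astype(np.uint8)
    cs,_=cv2.findContours(m,cv2.RETR_EXTERNAL,cv2.CHAIN_APPROX_NONE)
    ctr=np.array([p.shape[1]/2,p.shape[0]/2])
    cc=[q for q in cs if cv2.contourArea(q)>300]
    q=min(cc,key=lambda q:np.linalg.norm(q.mean((0,1))-ctr))
    e=cv2.fitEllipse(cv2.convexHull(q)); 
    return np.array([x-r,y-r])+(np.array(e[0])+.5)/k-.5, np.array(e[1])/k, face
for nm,t,s in (("L",(238,212.5),(249.5,201.7)),("R",(327.5,214),(282.7,261.7))):
    bt=bore("top",t);bs=bore("side",s)
    print(nm,bt,bs,"tri",tri(bs[0],bt[0]),"top",plane("top",*bt[0],.055),"side",plane("side",*bs[0],.055))
# grip: black mask
for n,(x0,y0,x1,y1) in {"top":(400,205,460,260),"side":(280,300,345,350)}.items():
    g=I[n].max(2)[y0:y1,x0:x1]; m=(g<35).astype(np.uint8)
    k,l,st,ce=cv2.connectedComponentsWithStats(m)
    for i in range(1,k):
        if st[i,4]>30: print(n,st[i],ce[i]+[x0,y0])
    cv2.imwrite(f"pics/g_{n}.png",cv2.resize(I[n][y0:y1,x0:x1],None,fx=10,fy=10,interpolation=cv2.INTER_CUBIC))
    # flange
E
```

```text
L (array([237.38261938, 211.97665405]), array([14.22829151, 14.40648174]), np.float64(103.0)) (array([249.04842901, 201.60188961]), array([ 9.26988697, 14.02807808]), np.float64(142.0)) tri (array([0.51759401, 0.11870891, 0.05219806]), np.float64(0.00037488016038225155)) top [0.5173681  0.11835918 0.055     ] side [0.51631788 0.11535646 0.055     ]
R (array([327.25979519, 213.81425858]), array([13.84300232, 14.40180111]), np.float64(102.0)) (array([282.35276413, 261.3884697 ]), array([12.45311165, 16.52168846]), np.float64(140.0)) tri (array([ 0.51226754, -0.07914363,  0.05221159]), np.float64(0.0005200551646696888)) top [ 0.51213136 -0.07886755  0.055     ] side [ 0.5109466 -0.0815493  0.055    ]
top [ 23  22  20  14 208] [432.36538462 233.625     ]
side [ 15  15  20  29 369] [304.98915989 329.52574526]
```

View pics/g_top.png

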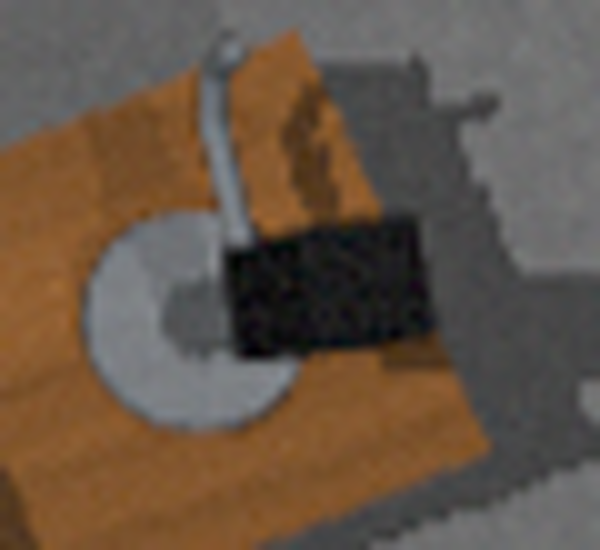

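View pics/g_side.png

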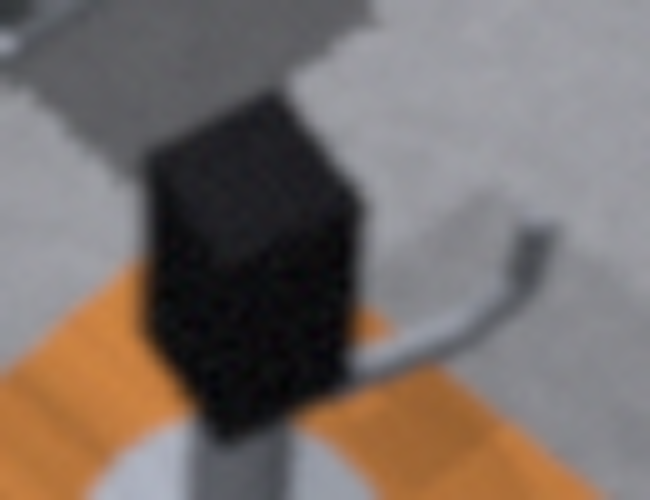

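```bash
python3 - <<'E'
from h import *
f=lambda o,p:np.array(o)+(np.array(p)+.5)/10-.5
P=[plane("side",*f((280,300),c),.155) for c in((147,165),(275,93),(361,207),(225,252))]
P=np.array(P);print(P.round(4),P.mean(0))
for i in range(4):
    d=P[(i+1)%4]-P[i];print(np.linalg.norm(d),np.degrees(np.arctan2(d[1],d[0])))
Q=np.array([plane("top",*f((400,205),c),.155) for c in((418,215),(432,335))]);print(Q,np.degrees(np.arctan2(*(Q[0]-Q[1])[1::-1])))
# top centre from right edge
d=(Q[0]-Q[1])/np.linalg.norm(Q[0]-Q[1]); n=np.array([-d[1],d[0],0]); print(np.linalg.norm(Q[0]-Q[1]),Q.mean(0)+n*.012)
# flange at z=.061 ellipse in top & side
for n,(x0,y0,x1,y1) in {"top":(400,205,460,260),"side":(280,325,345,375)}.items():
    I=cv2.imread(f"pics/{n}0.png")[y0:y1,x0:x1]; I=cv2.resize(I,None,fx=8,fy=8,interpolation=cv2.INTER_CUBIC)
    h=cv2.cvtColor(I,cv2.COLOR_BGR2HSV); m=((h[...,1]<60)&(h[...,2]>110)).astype(np.uint8)
    cs,_=cv2.findContours(m,cv2.RETR_EXTERNAL,cv2.CHAIN_APPROX_NONE)
    for q in sorted(cs,key=cv2.contourArea)[-2:]:
        e=cv2.fitEllipse(q);c=np.array([x0,y0])+(np.array(e[0])+.5)/8-.5
        print(n,c,np.array(e[1])/8,plane(n,*c,.061))
for n in("top","side"):print(n,[proj(n,(.49,-.27,z)) for z in(.061,.155)])
E
```

```text
[[ 0.4464 -0.2708  0.155 ]
 [ 0.4681 -0.2669  0.155 ]
 [ 0.4705 -0.2889  0.155 ]
 [ 0.4501 -0.2881  0.155 ]] [ 0.45875766 -0.27869271  0.155     ]
0.022140124603896947 10.360619316922977
0.02217769744635732 -83.96935347723648
0.020404391495050446 177.77298178320567
0.017676227239248467 102.14936277856931
[[ 0.47286903 -0.28716513  0.155     ]
 [ 0.44962997 -0.28829321  0.155     ]] 2.7790897099468928
0.023266424895938637 [ 0.46066768 -0.27574328  0.155     ]
top [418.31207275 232.85914993] [18.64216232 31.52309418] [ 0.46834412 -0.2752062   0.061     ]
top [442.96633911 216.66823673] [26.0053196  45.11140442] [ 0.50348248 -0.33148441  0.061     ]
side [336.9890213  336.78459644] [20.93530655 27.01205254] [ 0.52218175 -0.27121585  0.061     ]
side [302.70578766 355.50139618] [25.71604156 31.12078857] [ 0.4580337 -0.2795531  0.061    ]
top [array([415.35089486, 222.96656593]), array([431.95898121, 217.3250381 ])]
side [array([318.49598184, 343.21416157]), array([321.84584864, 305.51689432])]
```

```bash
python3 - <<'E'
from h import *
f=lambda o,p:np.array(o)+(np.array(p)+.5)/10-.5
a=f((400,205),(228,48));b=f((280,300),(535,235))
T,e=tri(b,a);print(T,e,proj('side',T))
c=np.array([.460,-.2763]);d=T[:2]-c;print(np.hypot(*d),np.degrees(np.arctan2(d[1],d[0])))
# flange left/bottom outline in top: left (82,315), bottom(200,432), top(195,208)
for z in(.061,):
  L=plane('top',*f((400,205),(82,315)),z);B=plane('top',*f((400,205),(200,432)),z);U=plane('top',*f((400,205),(195,208)),z)
  print(L,B,U,(B+U)[0]/2,L[1]-.024)
E
```

```text
[ 0.51269443 -0.27125593  0.10290256] 0.0018957064749172612 [333.65609985 322.88758869]
0.05293529599902233 5.46786972771802
[ 0.46156085 -0.25178731  0.061     ] [ 0.43609986 -0.2759847   0.061     ] [ 0.48472632 -0.27779109  0.061     ] 0.4604130892191527 -0.27578730833672976
```

>>> play_rows --motion '[{"x": 12,"y": -6,"z": 3,"wz": 0},{"x": 24,"y": -14,"z": 5},{"x": 24,"y": -14,"z": 5},{"x": 24,"y": -14,"z": 5},{"x": 24,"y": -14,"z": 5},{"x": 24,"y": -14,"z": 5},{"x": 24,"y": -14,"z": 5},{"x": 36,"y": -30,"z": 5},{"x": 36,"y": -30,"z": 5},{"x": 36,"y": -30,"z": 5},{"x": 36,"y": -30,"z": 5},{"x": 36,"y": -30,"z": 5}]' --claw 8.5

```text
$.motion[0]: bad value
```

```bash
python3 -c "
from cell import status
o=status.get_obs();print(o['clock'],o['joints'],o['ee_pos'],o['ee_rot'],o['ft_force'])"
```

```text
0.1 [-1.44609592  0.47774653  0.02236591  1.55635438 -0.01151129  1.10927336
 -0.08305712] [0.15562407 0.65627176 0.23040311] [[-9.73032742e-01  2.30666891e-01 -2.62064851e-04]
 [ 2.30667008e-01  9.73031380e-01 -1.63225700e-03]
 [-1.21510322e-04 -1.64868922e-03 -9.99998634e-01]] [0.76477737 0.44157966 0.05497673]
```

>>> play_rows --motion '[{"x": 12,"y": -6,"z": 3,"wx": 0,"wy": 0,"wz": 0},{"x": 24,"y": -14,"z": 5,"wx": 0,"wy": 0,"wz": 0},{"x": 24,"y": -14,"z": 5,"wx": 0,"wy": 0,"wz": 0},{"x": 24,"y": -14,"z": 5,"wx": 0,"wy": 0,"wz": 0},{"x": 24,"y": -14,"z": 5,"wx": 0,"wy": 0,"wz": 0},{"x": 24,"y": -14,"z": 5,"wx": 0,"wy": 0,"wz": 0},{"x": 36,"y": -30,"z": 5,"wx": 0,"wy": 0,"wz": 0},{"x": 36,"y": -30,"z": 5,"wx": 0,"wy": 0,"wz": 0},{"x": 36,"y": -30,"z": 5,"wx": 0,"wy": 0,"wz": 0},{"x": 36,"y": -30,"z": 5,"wx": 0,"wy": 0,"wz": 0},{"x": 36,"y": -30,"z": 5,"wx": 0,"wy": 0,"wz": 0}]' --claw 8.5

```text
clock: 1.2
ee_pos: [0.5214, 0.3477, 0.2813]
ee_rot: [[-0.97, 0.243, 0.003], [0.243, 0.97, -0.004], [-0.004, -0.004, -1.0]]
ft_force: [-0.2, -0.1, -0.7]
grip_width: 0.0852
```

```bash
python3 -c "
from cell import status
o=status.get_obs();print(o['clock'],o['joints'],o['ee_pos'],o['ee_rot'],o['ft_force'])"
```

```text
1.2 [-0.82222607  0.35755636  0.17464584  1.62866912 -0.06073736  1.16161102
  0.69077769] [0.52138588 0.34769436 0.28132007] [[-0.96993331  0.24335603  0.0026881 ]
 [ 0.24334304  0.96993026 -0.00441029]
 [-0.00368054 -0.00362356 -0.99998666]] [-0.16526687 -0.12571298 -0.66618027]
```

>>> play_rows --motion '[{"x": 4,"y": -10,"z": 0,"wx": 0,"wy": 0,"wz": 0.1},{"x": 5,"y": -30,"z": 0,"wx": 0,"wy": 0,"wz": 0.2},{"x": 5,"y": -30,"z": 0,"wx": 0,"wy": 0,"wz": 0.32},{"x": 5,"y": -30,"z": 0,"wx": 0,"wy": 0,"wz": 0.32},{"x": 5,"y": -30,"z": 0,"wx": 0,"wy": 0,"wz": 0.32},{"x": 5,"y": -30,"z": 0,"wx": 0,"wy": 0,"wz": 0.32},{"x": 0,"y": -55,"z": 0,"wx": 0,"wy": 0,"wz": 0.32},{"x": 0,"y": -55,"z": 0,"wx": 0,"wy": 0,"wz": 0.32},{"x": 0,"y": -55,"z": 0,"wx": 0,"wy": 0,"wz": 0.32},{"x": 0,"y": -55,"z": 0,"wx": 0,"wy": 0,"wz": 0.32},{"x": 0,"y": -55,"z": 0,"wx": 0,"wy": 0,"wz": 0.32},{"x": 0,"y": -55,"z": 0,"wx": 0,"wy": 0,"wz": 0.32}]'

```text
clock: 2.4
ee_pos: [0.5131, -0.2, 0.2815]
ee_rot: [[-0.997, -0.078, -0.001], [-0.078, 0.997, -0.003], [0.001, -0.003, -1.0]]
ft_force: [0.3, 0.2, -0.1]
grip_width: 0.0852
```

```bash
python3 -c "
from cell import status
o=status.get_obs();print(o['clock'],o['joints'],o['ee_pos'],o['ee_rot'],o['ft_force'])"
```

```text
2.4 [-0.06592776  0.23013652  0.38615337  1.81663889 -0.09283774  1.11283867
  2.00057249] [ 0.5130665  -0.20001621  0.28145843] [[-9.96986229e-01 -7.75751475e-02 -7.45583008e-04]
 [-7.75729072e-02  9.96983105e-01 -2.67069590e-03]
 [ 9.50513291e-04 -2.60480999e-03 -9.99996156e-01]] [ 0.3046422   0.16567135 -0.0983137 ]
```

>>> play_rows --motion '[{"x": -5.5,"y": -8.2,"z": 0,"wx": 0,"wy": 0,"wz": 0},{"x": -5.5,"y": -8.2,"z": 0,"wx": 0,"wy": 0,"wz": 0},{"x": -5.5,"y": -8.2,"z": -4,"wx": 0,"wy": 0,"wz": 0},{"x": -5.5,"y": -8.2,"z": -8,"wx": 0,"wy": 0,"wz": 0},{"x": -5.5,"y": -8.2,"z": -8,"wx": 0,"wy": 0,"wz": 0},{"x": -5.5,"y": -8.2,"z": -8,"wx": 0,"wy": 0,"wz": 0},{"x": -5.5,"y": -8.2,"z": -8,"wx": 0,"wy": 0,"wz": 0}]'

```text
clock: 3.1
ee_pos: [0.4622, -0.2754, 0.2032]
ee_rot: [[-0.996, -0.088, 0.003], [-0.088, 0.996, -0.001], [-0.002, -0.001, -1.0]]
ft_force: [-0.1, -0.9, 1.5]
grip_width: 0.0849
```

```bash
python3 - <<'E'
from h import *
from cell import status
o=status.get_obs();print(o['clock'],o['joints'],o['ee_pos'],o['ee_rot'][:,1])
for n in("side","top"):
    I=cams.get_image(n);cv2.imwrite(f"pics/{n}1.png",I);print(n,proj(n,o['ee_pos']))
    x,y=map(int,proj(n,o['ee_pos']));print(x,y)
    cv2.imwrite(f"pics/{n}1c.png",cv2.resize(I[max(0,y-60):y+60,x-70:x+70],None,fx=5,fy=5,interpolation=cv2.INTER_CUBIC))
E
```

```text
3.1 [ 0.0776396   0.29390662  0.41766777  1.93795692 -0.14680984  0.93613856
  2.22522874] [ 0.46219097 -0.27535078  0.2031886 ] [-0.08789433  0.99612904 -0.00122967]
side [307.07124267 292.44956052]
307 292
top [446.15727037 229.07152254]
446 229
```

View pics/side1c.png

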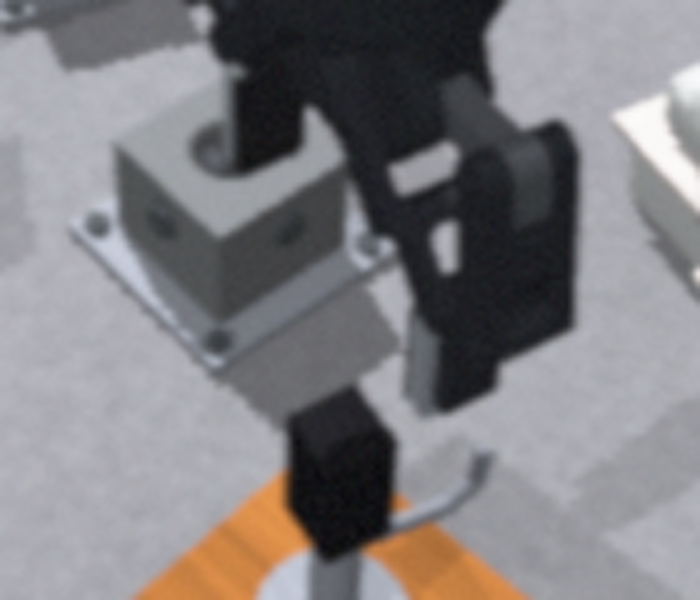

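View pics/top1c.png

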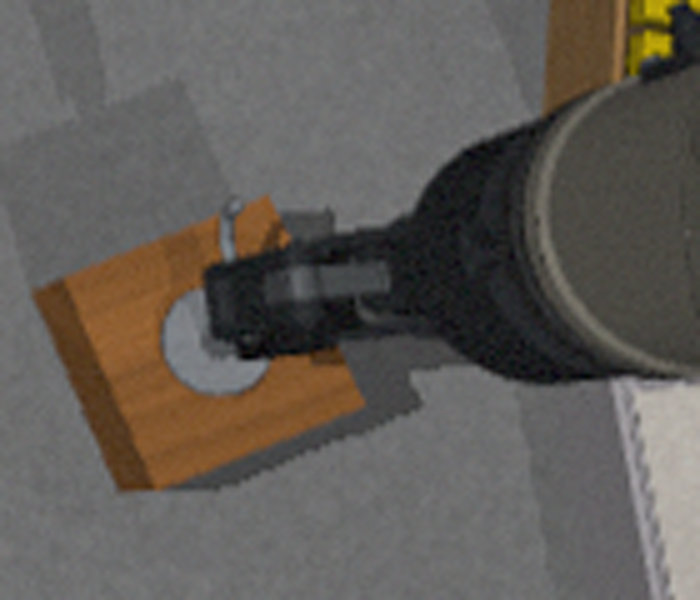

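The fingers straddle the grip: side-crop pads at (260,120) and (425,360), grip at (340,470). The jaw direction matches the grip, so I'll descend and grip.

>>> play_rows --motion '[{"x": 0,"y": 0,"z": -4,"wx": 0,"wy": 0,"wz": 0},{"x": 0,"y": 0,"z": -7,"wx": 0,"wy": 0,"wz": 0},{"x": 0,"y": 0,"z": -8.3,"wx": 0,"wy": 0,"wz": 0},{"x": 0,"y": 0,"z": -8.3,"wx": 0,"wy": 0,"wz": 0},{"x": 0,"y": 0,"z": -8.3,"wx": 0,"wy": 0,"wz": 0},{"x": 0,"y": 0,"z": -8.3,"wx": 0,"wy": 0,"wz": 0}]'

```text
clock: 3.8
ee_pos: [0.4619, -0.2758, 0.12]
ee_rot: [[-0.996, -0.087, 0.003], [-0.087, 0.996, -0.001], [-0.003, -0.001, -1.0]]
ft_force: [0.1, -0.3, 0.1]
grip_width: 0.0847
```

>>> play_rows --motion '[{"x": 0,"y": 0,"z": 0,"wx": 0,"wy": 0,"wz": 0},{"x": 0,"y": 0,"z": 0,"wx": 0,"wy": 0,"wz": 0},{"x": 0,"y": 0,"z": 0,"wx": 0,"wy": 0,"wz": 0},{"x": 0,"y": 0,"z": 0,"wx": 0,"wy": 0,"wz": 0},{"x": 0,"y": 0,"z": 0,"wx": 0,"wy": 0,"wz": 0},{"x": 0,"y": 0,"z": 0,"wx": 0,"wy": 0,"wz": 0},{"x": 0,"y": 0,"z": 0,"wx": 0,"wy": 0,"wz": 0},{"x": 0,"y": 0,"z": 0,"wx": 0,"wy": 0,"wz": 0}]' --claw 1.5 --squeeze 70

```text
clock: 4.6
ee_pos: [0.4609, -0.2756, 0.1185]
ee_rot: [[-0.996, -0.087, 0.0], [-0.087, 0.996, -0.0], [-0.0, -0.001, -1.0]]
ft_force: [0.3, -1.8, 1.9]
grip_width: 0.0234
```

```bash
python3 - <<'E'
from cell import status
o=status.get_obs();print(o['clock'],o['ee_pos'],o['ee_rot'],o['ft_force'],o['torque'],o['grip_width'])
E
```

```text
4.6 [ 0.46085696 -0.27558201  0.11851044] [[-9.96224916e-01 -8.68086436e-02  4.19845106e-04]
 [-8.68088457e-02  9.96224866e-01 -4.89912770e-04]
 [-3.75731471e-04 -5.24509577e-04 -9.99999792e-01]] [ 0.29396043 -1.84563124  1.85605906] [-0.40046514  0.02032662  0.00869011] 0.023361466983638522
```

>>> play_rows --motion '[{"x": 0,"y": 0,"z": 1.5,"wx": 0,"wy": 0,"wz": 0},{"x": 0,"y": 0,"z": 4,"wx": 0,"wy": 0,"wz": 0},{"x": 0,"y": 0,"z": 7.5,"wx": 0,"wy": 0,"wz": 0},{"x": 0,"y": 0,"z": 7.5,"wx": 0,"wy": 0,"wz": 0},{"x": 1,"y": 4,"z": 7.5,"wx": 0,"wy": 0,"wz": 0},{"x": 2,"y": 8,"z": 7.5,"wx": 0,"wy": 0,"wz": 0},{"x": 3,"y": 12,"z": 7.5,"wx": 0,"wy": 0,"wz": 0},{"x": 4,"y": 16,"z": 7.5,"wx": 0,"wy": 0,"wz": 0},{"x": 5,"y": 18.6,"z": 7.5,"wx": 0,"wy": 0,"wz": 0},{"x": 5.2,"y": 19.7,"z": 7.5,"wx": 0,"wy": 0,"wz": 0},{"x": 5.2,"y": 19.7,"z": 7.5,"wx": 0,"wy": 0,"wz": 0},{"x": 5.2,"y": 19.7,"z": 7.5,"wx": 0,"wy": 0,"wz": 0}]'

```text
clock: 5.8
ee_pos: [0.5116, -0.0795, 0.1926]
ee_rot: [[-0.996, -0.086, -0.002], [-0.086, 0.996, -0.001], [0.002, -0.001, -1.0]]
ft_force: [0.2, -0.7, -3.3]
grip_width: 0.0235
```

>>> play_rows --motion '[{"x": 0,"y": 0,"z": 0,"wx": 0,"wy": 0,"wz": 0},{"x": 0,"y": 0,"z": 0,"wx": 0,"wy": 0,"wz": 0},{"x": 0,"y": 0,"z": 0,"wx": 0,"wy": 0,"wz": 0},{"x": 0,"y": 0,"z": 0,"wx": 0,"wy": 0,"wz": 0}]'

```text
clock: 6.2
ee_pos: [0.5126, -0.0787, 0.1933]
ee_rot: [[-0.996, -0.086, 0.0], [-0.086, 0.996, 0.0], [-0.0, -0.0, -1.0]]
ft_force: [-0.1, 0.4, -3.9]
grip_width: 0.023
```

```bash
python3 - <<'E'
from h import *
from cell import status
o=status.get_obs();print(o['clock'],o['ee_pos'],o['ee_rot'],o['ft_force'],o['torque'])
for n in("side","top"):
    I=cams.get_image(n);cv2.imwrite(f"pics/{n}2.png",I)
    p=o['ee_pos'].copy();p[2]=.09;x,y=map(int,proj(n,p));print(x,y)
    cv2.imwrite(f"pics/{n}2c.png",cv2.resize(I[max(0,y-60):y+60,x-70:x+70],None,fx=5,fy=5,interpolation=cv2.INTER_CUBIC))
E
```

```text
6.2 [ 0.51261656 -0.07872199  0.19334427] [[-9.96280569e-01 -8.61685966e-02  4.07039504e-05]
 [-8.61685966e-02  9.96280569e-01  9.85678012e-07]
 [-4.06374894e-05 -2.52539043e-06 -9.99999999e-01]] [-0.05537717  0.43420479 -3.93988072] [-0.00705661 -0.04610647 -0.05299119]
282 247
329 211
```

View pics/side2c.png

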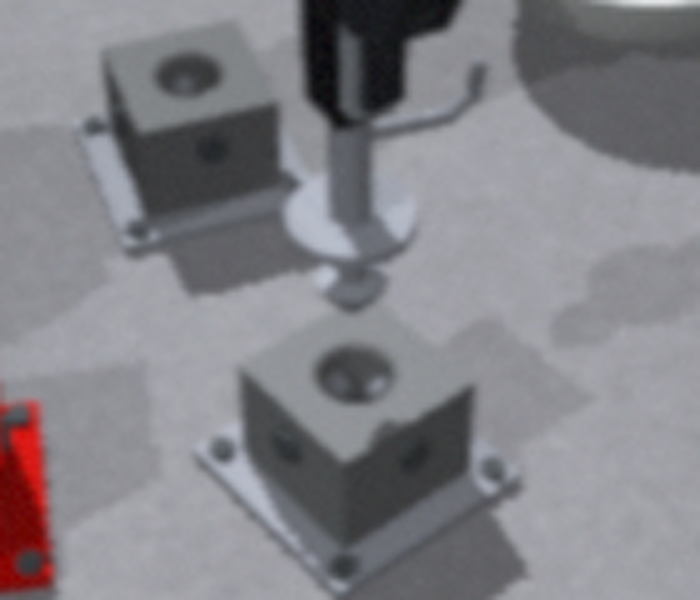

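View pics/top2c.png

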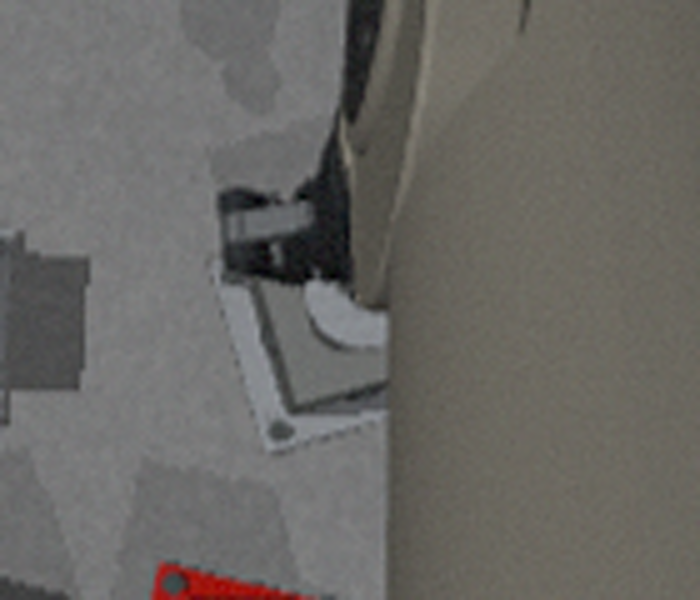

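In the side crop the post hangs upright with its tip at (352,305), in line with the bore at (353,375). Next I'll lower it to just above the catches.

>>> play_rows --motion '[{"x": 0,"y": 0,"z": -1.5,"wx": 0,"wy": 0,"wz": 0},{"x": 0,"y": 0,"z": -3,"wx": 0,"wy": 0,"wz": 0},{"x": 0,"y": 0,"z": -3.6,"wx": 0,"wy": 0,"wz": 0},{"x": 0,"y": 0,"z": -4.2,"wx": 0,"wy": 0,"wz": 0},{"x": 0,"y": 0,"z": -4.6,"wx": 0,"wy": 0,"wz": 0},{"x": 0,"y": 0,"z": -5,"wx": 0,"wy": 0,"wz": 0},{"x": 0,"y": 0,"z": -5,"wx": 0,"wy": 0,"wz": 0},{"x": 0,"y": 0,"z": -5,"wx": 0,"wy": 0,"wz": 0}]'

```text
clock: 7.1
ee_pos: [0.513, -0.0787, 0.1436]
ee_rot: [[-0.996, -0.087, 0.001], [-0.087, 0.996, -0.0], [-0.001, -0.001, -1.0]]
ft_force: [0.4, -1.4, -3.2]
grip_width: 0.023
```

>>> play_rows --motion '[{"x": 0,"y": 0,"z": -0.3,"wx": 0,"wy": 0,"wz": 0},{"x": 0,"y": 0,"z": -0.5,"wx": 0,"wy": 0,"wz": 0},{"x": 0,"y": 0,"z": -0.7,"wx": 0,"wy": 0,"wz": 0},{"x": 0,"y": 0,"z": -0.7,"wx": 0,"wy": 0,"wz": 0}]'

```text
clock: 7.5
ee_pos: [0.5133, -0.0787, 0.1366]
ee_rot: [[-0.996, -0.087, 0.001], [-0.087, 0.996, -0.0], [-0.001, -0.001, -1.0]]
ft_force: [-0.5, -3.4, 0.9]
grip_width: 0.0231
```

>>> play_rows --motion '[{"x": 0,"y": 0,"z": -0.1,"wx": 0,"wy": 0,"wz": 0},{"x": 0,"y": 0,"z": -0.2,"wx": 0,"wy": 0,"wz": 0},{"x": 0,"y": 0,"z": -0.2,"wx": 0,"wy": 0,"wz": 0}]'

```text
clock: 7.8
ee_pos: [0.5134, -0.0785, 0.1348]
ee_rot: [[-0.996, -0.087, 0.001], [-0.087, 0.996, -0.0], [-0.001, -0.0, -1.0]]
ft_force: [-0.4, -3.9, 5.5]
grip_width: 0.023
```

>>> play_rows --motion '[{"x": 0,"y": -0.05,"z": -0.15,"wx": 0,"wy": 0,"wz": 0},{"x": 0,"y": -0.05,"z": -0.25,"wx": 0,"wy": 0,"wz": 0},{"x": 0,"y": -0.05,"z": -0.35,"wx": 0,"wy": 0,"wz": 0},{"x": 0,"y": -0.05,"z": -0.45,"wx": 0,"wy": 0,"wz": 0}]'

```text
clock: 8.2
ee_pos: [0.5129, -0.0786, 0.1298]
ee_rot: [[-0.996, -0.087, 0.0], [-0.087, 0.996, 0.0], [-0.0, 0.0, -1.0]]
ft_force: [1.2, -3.8, -2.1]
grip_width: 0.0231
```

>>> play_rows --motion '[{"x": 0,"y": 0,"z": -0.3,"wx": 0,"wy": 0,"wz": 0},{"x": 0,"y": 0,"z": -0.6,"wx": 0,"wy": 0,"wz": 0},{"x": 0,"y": 0,"z": -0.8,"wx": 0,"wy": 0,"wz": 0},{"x": 0,"y": 0,"z": -0.95,"wx": 0,"wy": 0,"wz": 0},{"x": 0,"y": 0,"z": -0.95,"wx": 0,"wy": 0,"wz": 0}]'

```text
clock: 8.7
ee_pos: [0.5125, -0.0787, 0.1199]
ee_rot: [[-0.996, -0.087, -0.001], [-0.087, 0.996, -0.0], [0.001, 0.0, -1.0]]
ft_force: [1.4, -3.9, -4.3]
grip_width: 0.0234
```

>>> play_rows --motion '[{"x": 0,"y": -0.05,"z": -0.1,"wx": 0,"wy": 0,"wz": 0},{"x": 0,"y": -0.05,"z": -0.15,"wx": 0,"wy": 0,"wz": 0},{"x": 0,"y": -0.05,"z": -0.15,"wx": 0,"wy": 0,"wz": 0}]'

```text
clock: 9.0
ee_pos: [0.5125, -0.0789, 0.1187]
ee_rot: [[-0.996, -0.087, -0.0], [-0.087, 0.996, 0.0], [0.0, 0.0, -1.0]]
ft_force: [1.3, -2.6, -3.7]
grip_width: 0.0231
```

>>> play_rows --motion '[{"x": 0,"y": -0.03,"z": -0.05,"wx": 0,"wy": 0,"wz": 0},{"x": 0,"y": -0.03,"z": -0.05,"wx": 0,"wy": 0,"wz": 0}]'

```text
clock: 9.2
ee_pos: [0.5127, -0.079, 0.1185]
ee_rot: [[-0.996, -0.087, -0.0], [-0.087, 0.996, 0.001], [0.0, 0.001, -1.0]]
ft_force: [-0.7, -0.9, -0.5]
grip_width: 0.0231
```

>>> play_rows --motion '[{"x": 0,"y": 0,"z": -0.05,"wx": 0,"wy": 0,"wz": 0},{"x": 0,"y": 0,"z": -0.05,"wx": 0,"wy": 0,"wz": 0},{"x": 0,"y": 0,"z": -0.05,"wx": 0,"wy": 0,"wz": 0}]'

```text
clock: 9.5
ee_pos: [0.5128, -0.0791, 0.1184]
ee_rot: [[-0.996, -0.087, 0.0], [-0.087, 0.996, 0.001], [-0.0, 0.001, -1.0]]
ft_force: [-2.1, -1.4, 5.1]
grip_width: 0.0234
```

>>> play_rows --motion '[{"x": 0,"y": 0,"z": 0.1,"wx": 0,"wy": 0,"wz": 0},{"x": 0,"y": 0,"z": 0.3,"wx": 0,"wy": 0,"wz": 0},{"x": 0,"y": 0,"z": 0.4,"wx": 0,"wy": 0,"wz": 0},{"x": 0,"y": 0,"z": 0.4,"wx": 0,"wy": 0,"wz": 0}]'

```text
clock: 9.9
ee_pos: [0.5125, -0.0794, 0.1217]
ee_rot: [[-0.996, -0.087, -0.0], [-0.087, 0.996, 0.0], [0.0, 0.0, -1.0]]
ft_force: [0.7, -0.5, -3.8]
grip_width: 0.0232
```

>>> play_rows --motion '[{"x": 0,"y": 0,"z": 0.05,"wx": 0,"wy": 0,"wz": 0},{"x": 0,"y": 0,"z": 0.1,"wx": 0,"wy": 0,"wz": 0},{"x": 0,"y": 0,"z": 0.1,"wx": 0,"wy": 0,"wz": 0}]'

```text
clock: 10.2
ee_pos: [0.5123, -0.0794, 0.1224]
ee_rot: [[-0.996, -0.087, -0.001], [-0.087, 0.996, 0.0], [0.001, 0.0, -1.0]]
ft_force: [0.7, -0.2, -7.2]
grip_width: 0.0229
```

>>> play_rows --motion '[{"x": 0,"y": 0,"z": 0.05,"wx": 0,"wy": 0,"wz": 0},{"x": 0,"y": 0,"z": 0.05,"wx": 0,"wy": 0,"wz": 0}]'

```text
clock: 10.4
ee_pos: [0.5122, -0.0794, 0.1227]
ee_rot: [[-0.996, -0.087, -0.001], [-0.087, 0.996, 0.0], [0.001, 0.0, -1.0]]
ft_force: [1.0, -0.9, -11.8]
grip_width: 0.0232
```

>>> play_rows --motion '[{"x": 0,"y": 0,"z": 0.04,"wx": 0,"wy": 0,"wz": 0},{"x": 0,"y": 0,"z": 0.04,"wx": 0,"wy": 0,"wz": 0}]'

```text
clock: 10.6
ee_pos: [0.512, -0.0794, 0.1229]
ee_rot: [[-0.996, -0.087, -0.002], [-0.087, 0.996, -0.0], [0.002, 0.0, -1.0]]
ft_force: [1.0, -1.1, -17.5]
grip_width: 0.0235
```

>>> play_rows --motion '[{"x": 0,"y": 0,"z": -0.01,"wx": 0,"wy": 0,"wz": 0},{"x": 0,"y": 0,"z": -0.01,"wx": 0,"wy": 0,"wz": 0}]'

```text
clock: 10.8
ee_pos: [0.512, -0.0794, 0.123]
ee_rot: [[-0.996, -0.087, -0.002], [-0.087, 0.996, 0.0], [0.002, 0.0, -1.0]]
ft_force: [1.2, -0.2, -19.6]
grip_width: 0.0233
```

>>> play_rows --motion '[{"x": 0,"y": 0,"z": 0,"wx": 0,"wy": 0,"wz": 0},{"x": 0,"y": 0,"z": 0,"wx": 0,"wy": 0,"wz": 0},{"x": 0,"y": 0,"z": 0,"wx": 0,"wy": 0,"wz": 0},{"x": 0,"y": 0,"z": 0,"wx": 0,"wy": 0,"wz": 0},{"x": 0,"y": 0,"z": 0,"wx": 0,"wy": 0,"wz": 0}]'

```text
clock: 11.3
ee_pos: [0.512, -0.0794, 0.1231]
ee_rot: [[-0.996, -0.087, -0.001], [-0.087, 0.996, 0.0], [0.001, 0.0, -1.0]]
ft_force: [0.1, 0.9, -24.4]
grip_width: 0.0235
```

>>> play_rows --motion '[{"x": 0,"y": 0,"z": 0,"wx": 0,"wy": 0,"wz": 0},{"x": 0,"y": 0,"z": 0,"wx": 0,"wy": 0,"wz": 0},{"x": 0,"y": 0,"z": 0,"wx": 0,"wy": 0,"wz": 0},{"x": 0,"y": 0,"z": 0,"wx": 0,"wy": 0,"wz": 0}]'

```text
clock: 11.7
ee_pos: [0.512, -0.0794, 0.1232]
ee_rot: [[-0.996, -0.087, -0.001], [-0.087, 0.996, 0.0], [0.001, 0.0, -1.0]]
ft_force: [0.9, -1.6, -24.7]
grip_width: 0.0234
```

The force creeps up while I hold, so I'm easing off to about 12 N.

>>> play_rows --motion '[{"x": 0,"y": 0,"z": -0.08,"wx": 0,"wy": 0,"wz": 0},{"x": 0,"y": 0,"z": -0.08,"wx": 0,"wy": 0,"wz": 0}]'

```text
clock: 11.9
ee_pos: [0.5128, -0.0794, 0.123]
ee_rot: [[-0.996, -0.087, 0.0], [-0.087, 0.996, 0.0], [-0.0, 0.0, -1.0]]
ft_force: [0.6, 0.7, -21.3]
grip_width: 0.0235
```

>>> play_rows --motion '[{"x": 0,"y": 0,"z": -0.03,"wx": 0,"wy": 0,"wz": 0},{"x": 0,"y": 0,"z": -0.03,"wx": 0,"wy": 0,"wz": 0},{"x": 0,"y": 0,"z": -0.03,"wx": 0,"wy": 0,"wz": 0}]'

```text
clock: 12.2
ee_pos: [0.5131, -0.0795, 0.1229]
ee_rot: [[-0.996, -0.087, 0.001], [-0.087, 0.996, 0.0], [-0.001, 0.0, -1.0]]
ft_force: [-0.3, 0.0, -15.5]
grip_width: 0.0231
```

>>> play_rows --motion '[{"x": 0,"y": 0,"z": 0,"wx": 0,"wy": 0,"wz": 0},{"x": 0,"y": 0,"z": 0,"wx": 0,"wy": 0,"wz": 0},{"x": 0,"y": 0,"z": 0,"wx": 0,"wy": 0,"wz": 0},{"x": 0,"y": 0,"z": 0,"wx": 0,"wy": 0,"wz": 0}]'

```text
clock: 12.6
ee_pos: [0.5131, -0.0796, 0.1228]
ee_rot: [[-0.996, -0.087, 0.001], [-0.087, 0.996, -0.0], [-0.001, -0.0, -1.0]]
ft_force: [-0.1, -0.8, -14.0]
grip_width: 0.0232
```

The catches held: up to about 21 N, then about 10–12 N, for more than 2 s. Now I'll lower the hook home.

>>> play_rows --motion '[{"x": 0,"y": 0,"z": -0.15,"wx": 0,"wy": 0,"wz": 0},{"x": 0,"y": 0,"z": -0.3,"wx": 0,"wy": 0,"wz": 0},{"x": 0,"y": 0,"z": -0.38,"wx": 0,"wy": 0,"wz": 0},{"x": 0,"y": 0,"z": -0.38,"wx": 0,"wy": 0,"wz": 0}]'

```text
clock: 13.0
ee_pos: [0.5135, -0.0796, 0.1193]
ee_rot: [[-0.996, -0.087, 0.002], [-0.087, 0.996, -0.0], [-0.002, -0.0, -1.0]]
ft_force: [-0.2, 0.0, -4.1]
grip_width: 0.0235
```

>>> play_rows --motion '[{"x": -0.03,"y": 0,"z": -0.08,"wx": 0,"wy": 0,"wz": 0},{"x": -0.03,"y": 0,"z": -0.1,"wx": 0,"wy": 0,"wz": 0},{"x": -0.03,"y": 0,"z": -0.1,"wx": 0,"wy": 0,"wz": 0}]'

```text
clock: 13.3
ee_pos: [0.5133, -0.0797, 0.1185]
ee_rot: [[-0.996, -0.087, 0.002], [-0.087, 0.996, 0.0], [-0.002, -0.0, -1.0]]
ft_force: [-0.1, -0.5, 3.7]
grip_width: 0.0232
```

Seated at the same height as before, with about 7 N of press. Releasing and backing straight up.

>>> play_rows --motion '[{"x": 0,"y": 0,"z": 0.02,"wx": 0,"wy": 0,"wz": 0},{"x": 0,"y": 0,"z": 0.02,"wx": 0,"wy": 0,"wz": 0},{"x": 0,"y": 0,"z": 0.02,"wx": 0,"wy": 0,"wz": 0},{"x": 0,"y": 0,"z": 0.02,"wx": 0,"wy": 0,"wz": 0},{"x": 0,"y": 0,"z": 0.02,"wx": 0,"wy": 0,"wz": 0},{"x": 0,"y": 0,"z": 0.02,"wx": 0,"wy": 0,"wz": 0},{"x": 0,"y": 0,"z": 0.02,"wx": 0,"wy": 0,"wz": 0},{"x": 0,"y": 0,"z": 0.02,"wx": 0,"wy": 0,"wz": 0}]' --claw 8.0

```text
clock: 14.1
ee_pos: [0.5124, -0.0795, 0.1179]
ee_rot: [[-0.996, -0.087, -0.0], [-0.087, 0.996, 0.0], [0.0, 0.0, -1.0]]
ft_force: [-0.2, 0.3, 0.1]
grip_width: 0.08
```

>>> play_rows --motion '[{"x": 0,"y": 0,"z": 1,"wx": 0,"wy": 0,"wz": 0},{"x": 0,"y": 0,"z": 4,"wx": 0,"wy": 0,"wz": 0},{"x": 0,"y": 0,"z": 8,"wx": 0,"wy": 0,"wz": 0},{"x": 0,"y": 0,"z": 12,"wx": 0,"wy": 0,"wz": 0},{"x": 0,"y": -5,"z": 14,"wx": 0,"wy": 0,"wz": 0},{"x": 0,"y": -10,"z": 14,"wx": 0,"wy": 0,"wz": 0},{"x": 0,"y": -15,"z": 14,"wx": 0,"wy": 0,"wz": 0},{"x": 0,"y": -20,"z": 14,"wx": 0,"wy": 0,"wz": 0},{"x": 0,"y": -20,"z": 14,"wx": 0,"wy": 0,"wz": 0},{"x": 0,"y": -20,"z": 14,"wx": 0,"wy": 0,"wz": 0}]'

```text
clock: 15.1
ee_pos: [0.5117, -0.2813, 0.2584]
ee_rot: [[-0.997, -0.083, 0.0], [-0.083, 0.997, -0.001], [-0.0, -0.001, -1.0]]
ft_force: [-0.1, 0.7, -0.5]
grip_width: 0.0798
```

```bash
python3 - <<'E'
from h import *
from cell import status
o=status.get_obs();print(o['clock'],o['ee_pos'],o['ft_force'])
C=[]
for n in("side","top"):
    I=cams.get_image(n);cv2.imwrite(f"pics/{n}3.png",I)
    x,y=map(int,proj(n,(.5125,-.079,.09)));print(n,x,y)
    C.append(cv2.resize(I[y-50:y+50,x-35:x+35],None,fx=5.5,fy=5.5,interpolation=cv2.INTER_CUBIC))
cv2.imwrite("pics/end.png",np.hstack(C))
E
```

```text
15.1 [ 0.51172204 -0.28132187  0.25841247] [-0.1062593   0.65859621 -0.46291055]
side 282 247
top 329 211
```

View pics/end.png

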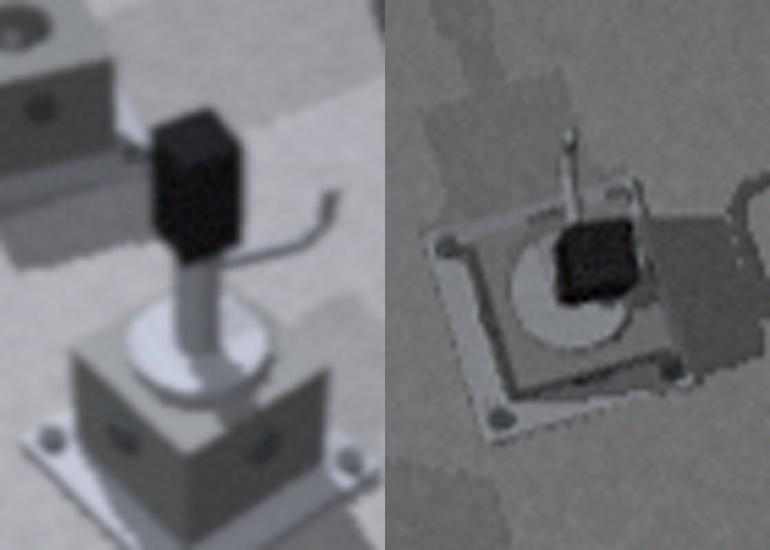

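View pics/side3.png

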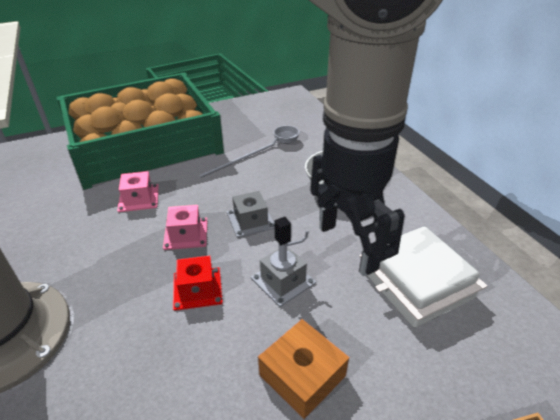

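The post stands upright with its flange flat on the socket: side view flange at (283,258), rack empty. The ladle and lunch box are unmoved, and the part of the bowl not hidden by the arm is in place. The gripper is clear, so I'm handing in.

```bash
python3 -c "
from cell import manip
print(manip.finish_job())"
```

```text
the job is handed in; nothing more can be done
None
```

The hook is home, upright and released in the nearer grey socket, at about (0.512, −0.079). I handed the job in at about 15 s, and the hand-in reports no verdict.

- **Insertion:** the push rose to about 9 N with the flange 16 mm up, then the catches snapped. I seated it with 7–9 N.
- **Tug:** the catches held for over 2 s, so this is the sound socket and the other one wasn't needed. They carried roughly 10 to 21 N.
- **Overshoot:** the pull crept past the 12 N I was aiming for. The gauge peaked at 24.7 N, including about 3.5 N of hook weight and offset, which is right at the 25 N limit. I eased it back to about 10–12 N before lowering the hook.
- **Last checks:** the hook went back to the same seated height (tool at z 0.1185 m). Both cameras show the flange on the socket and the post upright. The gripper is open and well clear. The ladle and lunch box look unmoved. The arm partly hid the bowl in the final side view, but it never came near it.

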